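# Refit the filter lid of a fume extractor

### The job

The filter of the bench fume extractor has been changed and its lid still lies on the bench. Put the lid back: hook its lip under the ledge of the filter opening with the lid at a tilt, swing it down and press gently until the spring catch has snapped over its edge and the lid lies fully home and flush. Never force the lid against the extractor with more than about 30 N, leave the other things on the bench alone, and let go at the end.

Things in the scene. Friction and masses are not known exactly. Their poses are not given: they have to be found in the camera images.
- extractor: Fume extractor: fixed grey box with a black frame on top, 280 (x) x 200 (y) x 150 mm high. Origin: centre of underside, z up; x runs from the ledge end of its filter opening to the catch end, roughly away from the robot. Nominally the deck (frame's upper face) is at z=150, the opening x=-75 to +85, |y|<72.5; rests along its y sides (|y|>62.5), 8 mm below the deck, carry the lid's borders.
- ledge (a point): Nominal middle of the ledge's edge, on the deck (extractor x=-75, y=0, z=150 mm). The ledge is the deck to -x of here, 3.5 mm thick, hollow below (45 long, 20 deep). The frame has slotted holes and a foam seal: ledge, opening, rests, catch together stand up to 4.5 mm off in x and 3 mm in z from the nominal place, fast, shown by no pose: find rests and ledge by feel or sight.
- lid: Grey plastic filter lid, right way up on the bench, 0.17-0.34 kg. Origin: centre of the plate's underside, z up. Plate 157 (x) x 140 (y) x 8 mm. At its -x end a lip, flush with the underside: 18 mm long, 110 wide, 3 thick. Home: axes as the extractor's, on the rests, top flush with the deck; the opening is 3 mm longer and 5 mm wider than the plate.
- grip (a point): Middle of the top of the lid's grip rib (lid x=25, y=0, z=34 mm), axes as the lid's. The rib is straight, 12 mm thick in x, 70 mm long in y, stands 26 mm above the plate (z=8 to 34).
- lip_tip (a point): Middle of the free edge of the lid's lip, at half its thickness (lid x=-96.5, y=0, z=1.5 mm), axes as the lid's. Swing the lid down with the end of its plate (lid x=-78.5) drawn to -x against the ledge's edge: then its other end clears the opening by 3 mm.
- catch (a joint): Black spring catch in the middle of the opening's +x end: a tongue 28 mm wide, 23 mm above the deck, pivot 45 mm below it. Nose overhangs the opening by 7 mm, flat underside 1.2 mm above the deck, ramp above. 0 = at rest over the opening; the lid's +x edge pushes it to +x (about 0.16 rad, stop 0.35); it springs back when the lid is home. Passing it takes about 5-12 N down at the rib.
- phone: Bystander: phone, 148 x 72 x 8 mm, flat on the bench; origin under its centre.
- tray: Bystander: empty white card tray, 80 x 160 x 35 mm; origin under its centre.
- pot: Bystander: green plastic pot, 90 mm across, 80 mm high; origin under its centre.
- driver: Bystander: screwdriver lying on the bench.
Not all that is in view belongs to the job. There is more than one size of the lid; the job needs the largest.

How it is judged (in metres and radians):
On the way:
1. the lid's lip is hooked under the ledge while the lid is tilted (by 5 to 45 degrees) (x of lip_tip in the frame of extractor below -0.081 m and z of lip_tip in the frame of extractor between 0.12 and 0.1455 m and angle between lid's own z axis and vertical between 0.087 and 0.79 rad), for 0.1 s.
At the end, for the whole second after the job is handed in: The lid lies at rest in the opening, level within about 1 degree, its underside 137.5 to 146.5 mm above the extractor's base (8 mm below the deck, wherever the frame stands), its lip under the ledge, and the catch has sprung back over its edge (below 0.03 rad) (z of lid in the frame of extractor between 0.1375 and 0.1465 m and x of lid in the frame of extractor between -0.003 and 0.013 m and x of lip_tip in the frame of extractor below -0.081 m and z of lip_tip in the frame of extractor below 0.1475 m and angle between lid's own z axis and vertical below 0.02 rad and value of joint catch below 0.03 rad and linear speed of lid below 0.01 m/s); the robot touches nothing.
It fails at once if the lid is forced against the extractor with more than 30 N (contact force between lid and extractor above 30 N).
It fails at once if a bystander is moved by more than 25 mm (distance of any of phone, tray, pot, driver from where it was at the start of the episode above 0.025 m).
It also fails if it takes over 61 s, if anything falls off the work surface, if the arm or the gripper's body presses on something with over 40 N, if the wrist force passes 120 N, or if a joint passes its speed limit or range.

### The arm

A 6-joint arm with a two-finger parallel gripper is mounted at the origin on the work surface. World frame = base frame: x ahead of the robot, y to its left, z up, the work surface at z = 0. Lengths are in mm, angles in rad, forces in N, time in s.
With the tool pointing down it reaches from about 300 to 775 mm from the base axis. Payload 14.6 kg.
Tool frame: the origin (TCP) lies between the finger pads; the fingertips stand 25 mm ahead of it and the grasp point (between the pads) lies 6 mm ahead of it; z points along the fingers, y is the line along which they close (so a half turn about z gives the same grasp; the last joint's range is limited). The gripper opens to 94 mm and grips with 3 to 60 N. Pads are 16 mm wide; open, the fingers measure 119 mm over their backs; the gripper's body (75 mm by 177 mm) begins 78 mm behind the grasp point.
Start: joints at [-1.402, 0.3, 1.521, -0, 1.321, -0.067], TCP at [128.485, -534.772, 191.046] pointing down, gripper open.
Joint ranges: [-3.03, 3.03], [-0.79, 2.21], [0.23, 2.52], [-1.04, 4.18], [0, 3.07], [-2.55, 2.55]. Speed limits (rad/s): [2.22, 2.22, 2.57, 3.14, 3.14, 3.14].

### API

Orientations are given as [roll, pitch, yaw] about the fixed x, y, z axes, in that order (R = Rz(yaw) Ry(pitch) Rx(roll)).
In Python, from cell import manip gives the robot as it stands. The module is installed in compiled form; this text tells all that it offers.
- The arm moves only by the tool step_arm, never from a script. Its argument "series" is one flat list of numbers, 5 for each row, row after row: the shift along the world's x, y, z in mm, then the turn about the world's z in rad, then the closure, from 0 (fully open) to 1 (shut). In form: [dx, dy, dz, spin, jaw, dx, dy, dz, spin, jaw, ...]. A call has 1 to 20 rows; each row shifts and turns the commanded pose from where the row before left it; what a row does not reach is not made up. A row lasts 1/8 s, in which the tool goes at most 62.5 mm and 10.7 degrees, less where a joint would pass 70% of its speed; a pose out of reach is approached as far as the arm can. A call is refused whole if a number of a shift passes 62.5 or a number of a turn 0.188, either way. A call with a gripper value outside its range is refused whole. The fingers move at their own pace and stop on an object; "squeeze" is the grip in N (left out, the last holds). Time passes only in rows, so rows that do not move let the fingers close. It gives the time, the measured TCP pose, the force, the opening and the grip force at its end, in the units of the state.
- manip.read_state(): the state, without advancing time (a new reading comes with each control period).
- manip.camera(name): name is "scene" or "top" or "wrist"; returns (picture, depth): 400x640x3 uint8, blue, green, red; 400x640 float32, mm along the optical axis (not along the pixel's ray), 0 where there is no reading.
- manip.camera_info(name): a dict with "fovy" (degrees; the focal length in pixels is half the picture's height over the tangent of half this angle, whatever the lens; pixels are square), "cx", "cy" (the principal point, pixels), "eye" and "orientation" of the camera in the world. Camera axes: x right, y down, z forward; pixel columns grow to the right and rows downward; lengths in mm; the calibration is good to about 2 mm. A picture is of the moment at which its call begins: read the wrist's pose just before it. camera_info takes no time and is no camera call; for the wrist camera it gives the pose at the moment of the call.
- manip.sign_off(): hands the job in; it is judged then, once.
The state is a dict: "clock": time; "joints": joint angles; "qd": joint speeds; "effort": joint torques, N m; "eef_pos": TCP position; "eef_rot": TCP orientation; "wrist_force": force on the tool from outside, world axes, zero at the start; "moment": the same for the moment, N m; "finger_gap": finger opening in mm; "finger_force": force on a finger pad.
Only numpy, scipy, OpenCV 4.12 (cv2) and the standard library are available. Lean on these libraries where they do the work, as an engineer would, in place of code of your own. Each camera call takes 0.05 s, during which the arm holds its last target. There are 200 camera calls.

## Working session

There is one attempt and no reset: what is moved stays moved. The work goes in short steps, Python scripts to look and compute and a tool call to move; the robot and the scene stay as the last step left them, time stands still between calls to the robot, and variables do not carry over. Pictures are saved under pics/ and viewed, at most 10 in all, crops included, and the job is handed in when it is done.

Besides the shell and the picture viewer there is one more tool, called after "Request:" by a JSON object that holds its "method" and its "body". step_arm: Moves the arm, as the interface text tells. Its arguments: {"type":"object","properties":{"series":{"type":"array"},"squeeze":{"type":"number"}},"required":["series"]}

```bash
mkdir -p pics; cat > h.py <<'E'
import numpy as np,cv2
from scipy.spatial.transform import Rotation as R
from cell import manip
def cam(n):
    i=manip.camera_info(n); p,d=manip.camera(n); return p,d,i
def RR(i):
    o=np.array(i['orientation'],float)
    return o if o.shape==(3,3) else R.from_euler('xyz',o).as_matrix()
def pts(d,i):
    f=200/np.tan(np.radians(i['fovy'])/2)
    v,u=np.mgrid[0:400,0:640]
    c=np.dstack([(u-i['cx'])/f*d,(v-i['cy'])/f*d,d])
    return c@RR(i).T+np.array(i['eye'])
E
python3 - <<'E'
from h import *
print(manip.read_state())
a=[]
for n in ('scene','top'):
    p,d,i=cam(n);print(n,i);np.savez(n+'.npz',p=p,d=d,P=pts(d,i));cv2.imwrite(f'pics/{n}0.png',p)
E
```

```text
{'clock': 0.0, 'joints': array([-1.40161578e+00,  3.00501344e-01,  1.52158807e+00,  1.02134681e-05,
        1.32070604e+00, -6.66378426e-02]), 'qd': array([ 1.19182333e-03,  2.14813953e-03, -1.05947918e-03,  3.02352651e-04,
        5.44326413e-04,  8.43843230e-05]), 'effort': array([-3.75242062e-04, -5.31805801e+01, -3.52741671e+01,  7.08246650e-02,
        2.43152253e-02, -5.69279723e-05]), 'eef_pos': array([ 128.43284866, -534.50090844,  190.46679715]), 'eef_rot': array([-3.14039318e+00, -8.99634965e-05,  2.35815797e-01]), 'wrist_force': array([ 0.64427259, -0.4010348 , -0.30781102]), 'moment': array([-0.03249286, -0.02008414, -0.04417091]), 'finger_force': 0.0, 'finger_gap': 93.79167549781987}
scene {'fovy': 56.63842424627747, 'cx': 317.9220468562082, 'cy': 197.02476681009162, 'eye': array([ 939.39970028, -684.52034007,  766.46675117]), 'orientation': array([-2.25406518,  0.00891165,  0.5477315 ])}
top {'fovy': 57.32992501021807, 'cx': 317.7974695306194, 'cy': 205.29404752961537, 'eye': array([ 406.41004895,  -10.15734687, 1123.99715013]), 'orientation': array([-3.00844052,  0.00464825, -1.59681707])}
```

View pics/top0.png

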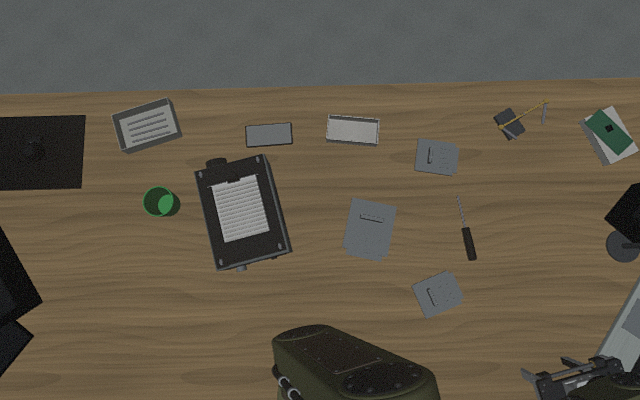

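View pics/scene0.png

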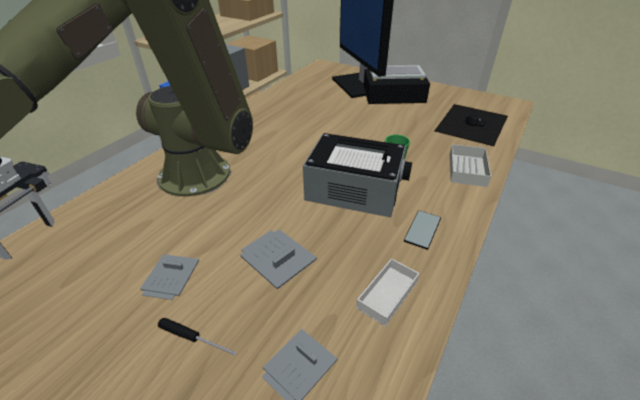

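Top view: lid candidates are grey plates with ribs at (370,229), (437,157) and (437,294). The phone (269,134), tray (352,130) and grille box (147,125) are not lids. (370,229) is clearly the largest. The extractor is at (242,212), with its catch at about (232,180).

```bash
python3 - <<'E'
from h import *
z=np.load('top.npz');p,P=z['p'],z['P']
print('bench z',[P[v,u].round(1) for v,u in((300,350),(180,320),(250,520))])
def rect(m,name):
    q=P[m][:,:2].astype(np.float32);r=cv2.minAreaRect(q);print(name,m.sum(),np.round(r[0],1),np.round(r[1],1),round(r[2],2),'z',np.median(P[m][:,2]).round(1));print(np.round(cv2.boxPoints(r),1).tolist())
def comp(m,seed):
    n,l=cv2.connectedComponents(m.astype(np.uint8));
    v,u=seed;w=l[v-6:v+7,u-6:u+7];k=np.bincount(w[w>0]).argmax();return l==k
Z=P[:,:,2]
for s in((229,370),(157,437),(294,437)):
    m=comp((Z>4.)&(Z<60),s);rect(m,'lid')
    rect(m&(Z>22),'rib')
m=comp((Z>120)&(Z<170),(185,215));rect(m,'deck')
rect(comp((Z>60)&(Z<190),(212,242)),'box all')
for (v,u) in((212,240),(165,240),(258,250),(180,232),(230,215),(200,275)):print(v,u,P[v,u].round(1),p[v,u])
c=p[140:290,180:420];cv2.imwrite('pics/crop.png',cv2.resize(c,None,fx=3.3,fy=3.3,interpolation=cv2.INTER_CUBIC))
E
```

```text
bench z [array([268.6, -97.7,   1.5]), array([636.1, -17.8,   2.8]), array([ 403.5, -619.1,    2.1])]
lid 2388 [ 477.6 -162.5] [145.9 175.4] 77.26 z 8.4
[[376.0, -214.3000030517578], [547.0999755859375, -253.0], [579.2999877929688, -110.69999694824219], [408.20001220703125, -72.0]]
rib 106 [ 510.6 -168.5] [69.8 12.3] 75.83 z 33.6
[[496.1000061035156, -200.8000030517578], [508.0, -203.89999389648438], [525.0999755859375, -136.1999969482422], [513.2000122070312, -133.1999969482422]]
lid 1114 [ 701.4 -383.1] [129.4 112.7] 77.57 z 6.9
[[632.4000244140625, -434.20001220703125], [742.5, -458.3999938964844], [770.2999877929688, -332.1000061035156], [660.2999877929688, -307.8999938964844]]
rib 48 [ 704.6 -359.6] [ 9.1 52.5] 78.82 z 26.2
[[678.0, -359.0], [729.5, -369.1000061035156], [731.2000122070312, -360.20001220703125], [679.7999877929688, -350.0]]
lid 1250 [ 282.8 -357.6] [108.5 132.6] 21.94 z 6.6
[[207.6999969482422, -316.3999938964844], [257.20001220703125, -439.3999938964844], [357.8999938964844, -398.79998779296875], [308.29998779296875, -275.8999938964844]]
rib 56 [ 272.7 -336. ] [49.9 10. ] 19.68 z 25.3
[[247.5, -339.70001220703125], [250.8000030517578, -349.1000061035156], [297.79998779296875, -332.29998779296875], [294.5, -322.8999938964844]]
deck 4785 [529.  202.7] [280.4 201. ] 13.62 z 148.3
[[369.0, 267.29998779296875], [416.3999938964844, 72.0], [688.9000244140625, 138.0], [641.5, 333.3999938964844]]
box all 7956 [536.  203.6] [326.4 202.4] 13.55 z 143.5
[[353.6000061035156, 263.79998779296875], [401.1000061035156, 67.0], [718.4000244140625, 143.5], [671.0, 340.29998779296875]]
212 240 [529.3 208.8 109.3] [158 156 156]
165 240 [655.2 201.8 143.3] [35 39 39]
258 250 [401.5 173.4 149.7] [41 42 42]
180 232 [610.8 220.2 157.4] [37 43 37]
230 215 [477.9 266.9 148.9] [42 46 44]
200 275 [555.4 106.6 143.3] [88 86 84]
```

View pics/crop.png

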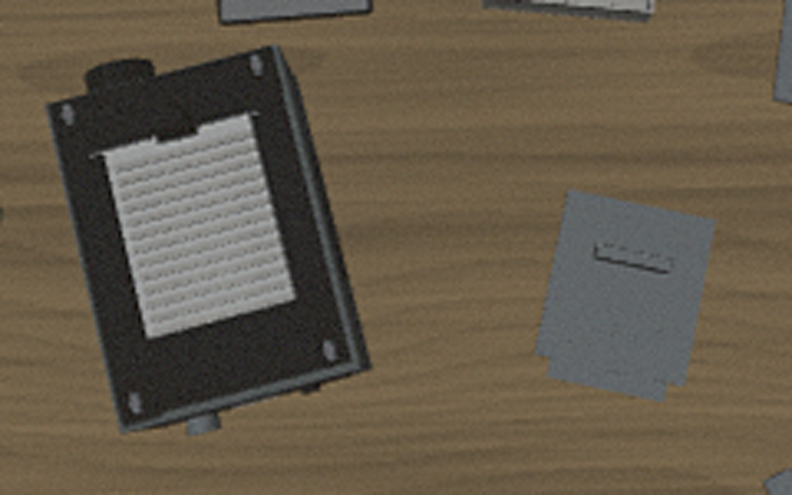

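The crop confirms the choice: the largest plate has its lip at the bottom end (crop 607,388) and its rib at (634,256). The extractor's opening has its ledge at the bottom (crop 220,318) and the catch nose at the top (178,130).

Request:
{"method": "step_arm", "body": {"series": [29.4,28.2,-4,-0.0355,0,29.4,28.2,-4,-0.0355,0,29.4,28.2,-4,-0.0355,0,29.4,28.2,-4,-0.0355,0,29.4,28.2,-4,-0.0355,0,29.4,28.2,-4,-0.0355,0,29.4,28.2,-4,-0.0355,0,29.4,28.2,-4,-0.0355,0,29.4,28.2,-4,-0.0355,0,29.4,28.2,-4,-0.0355,0,29.4,28.2,-4,-0.0355,0,29.4,28.2,-4,-0.0355,0,29.4,28.2,-4,-0.0355,0,0,0,0,0,0,0,0,0,0,0], "squeeze": 15}}

```text
clock: 1.98
eef_pos: [510.3, -168.4, 138.8]
eef_rot: [3.142, 0.001, -0.225]
wrist_force: [-0.2, -0.3, 0.1]
finger_gap: 94.0
finger_force: 0.0
```

```bash
python3 - <<'E'
from h import *
s=manip.read_state();print(s['eef_pos'],s['eef_rot'],s['joints'],s['wrist_force'])
p,d,i=cam('wrist');P=pts(d,i);cv2.imwrite('pics/w1.png',p);print(i)
Z=P[:,:,2]
m=((Z>22)&(Z<45)&(abs(P[:,:,0]-511)<40)&(abs(P[:,:,1]+168)<60)).astype(np.uint8)
n,l,st,ce=cv2.connectedComponentsWithStats(m);k=1+st[1:,4].argmax();q=P[l==k]
r=cv2.minAreaRect(q[:,:2].astype(np.float32));print(st[k],r,np.median(q[:,2]))
m=(abs(Z-8.5)<3)&(abs(P[:,:,0]-480)<120)&(abs(P[:,:,1]+160)<100)
print(cv2.minAreaRect(P[m][:,:2].astype(np.float32)),np.median(Z[m]))
# ledge/opening from top
z=np.load('top.npz');pt=z['p'];i=manip.camera_info('top');f=200/np.tan(np.radians(i['fovy'])/2)
g=cv2.cvtColor(pt,cv2.COLOR_BGR2GRAY);n,l,st,ce=cv2.connectedComponentsWithStats((g>95).astype(np.uint8));k=l[212,240];print(st[k])
c=max(cv2.findContours((l==k).astype(np.uint8),0,1)[0],key=cv2.contourArea)[:,0].astype(float)
ray=np.c_[(c[:,0]-i['cx'])/f,(c[:,1]-i['cy'])/f,np.ones(len(c))]@RR(i).T
e=np.array(i['eye']);w=e+ray*((149-e[2])/ray[:,2])[:,None]
a=.2377;u=np.array([np.cos(a),np.sin(a)]);v=np.array([-u[1],u[0]]);o=np.array([529,202.7])
X=(w[:,:2]-o)@u;Y=(w[:,:2]-o)@v
for y in range(-60,61,20):
    t=X[abs(Y-y)<9];print(y,t.min().round(1),t.max().round(1))
for x in range(-50,60,25):
    t=Y[abs(X-x)<9];print(x,t.min().round(1),t.max().round(1))
E
```

```text
[ 510.25886515 -168.41244678  138.84501321] [ 3.14154580e+00  6.00482447e-04 -2.25183260e-01] [-3.86886277e-01  3.20862237e-01  1.61972388e+00 -1.53249394e-04
  1.20159164e+00  1.40914864e+00] [-0.15040239 -0.25437488  0.14653853]
{'fovy': 71.90411226730575, 'cx': 322.029834430564, 'cy': 203.3872002125897, 'eye': array([ 586.35747435, -187.00767003,  332.52501707]), 'orientation': array([ 2.86954240e+00, -5.02332192e-04, -1.79697922e+00])}
[293 191  62  13 760] ((510.3806457519531, -171.45018005371094), (68.78327178955078, 12.28216552734375), 76.47498321533203) 33.775971107387875
((485.4295654296875, -165.56280517578125), (140.3348388671875, 157.8174591064453), 76.35556030273438) 8.19070857832159
[ 211  174   58   68 2664]
-60 -72.0 86.5
-40 -72.5 86.1
-20 -72.8 85.5
0 -72.9 79.8
20 -72.7 87.4
40 -72.3 86.5
60 -70.7 85.9
-50 -64.8 58.2
-25 -64.9 57.9
0 -64.9 58.2
25 -64.9 57.9
50 -65.0 58.3
```

View pics/w1.png

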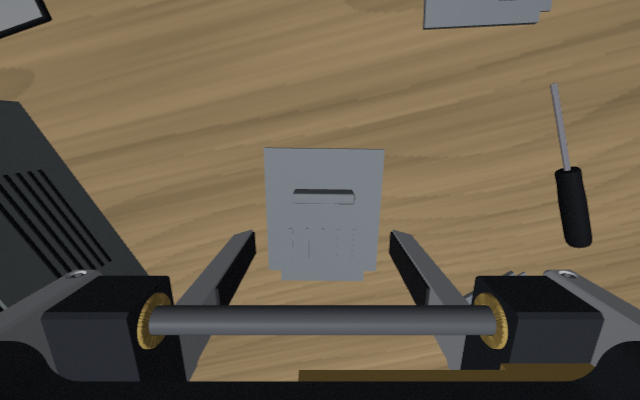

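The wrist view shows the rib at (324,198), centred between the open fingers with about 2 mm of sideways offset. I'll descend and grip lightly at the rib ends, so the lid can pivot about the closing line.

Request:
{"method": "step_arm", "body": {"series": [0,-2,-17,-0.01,0,0,0,-20,0,0,0,0,-20,0,0,0,0,-20,0,0,0,0,-15,0,0,0,0,-10,0,0,0,0,0,0,0,0,0,0,0,0.4,0,0,0,0,0.4,0,0,0,0,0.4,0,0,0,0,0.4], "squeeze": 15}}

```text
clock: 3.4
eef_pos: [510.8, -170.2, 37.2]
eef_rot: [3.142, -0.0, -0.236]
wrist_force: [0.1, 0.1, 0.6]
finger_gap: 58.4
finger_force: 0.0
```

```bash
python3 - <<'E'
from h import *
s=manip.read_state();print(s['finger_gap'],s['finger_force'],s['wrist_force'],s['clock'])
p,d,i=cam('wrist');P=pts(d,i)
q,_,_=cam('scene')
a=cv2.resize(q[180:340,180:400],(660,480),interpolation=cv2.INTER_CUBIC)
o=np.zeros((600,800,3),np.uint8);o[:300,:480]=cv2.resize(p,(480,300));o[300:,:412]=cv2.resize(a,(412,300));t,_,_=cam('top');o[300:,412:]=cv2.resize(t[170:290,300:440],(388,300));cv2.imwrite('pics/w2.png',o)
E
```

```text
58.41292932095205 0.0 [0.08509937 0.1489961  0.56238228] 3.4
```

View pics/w2.png

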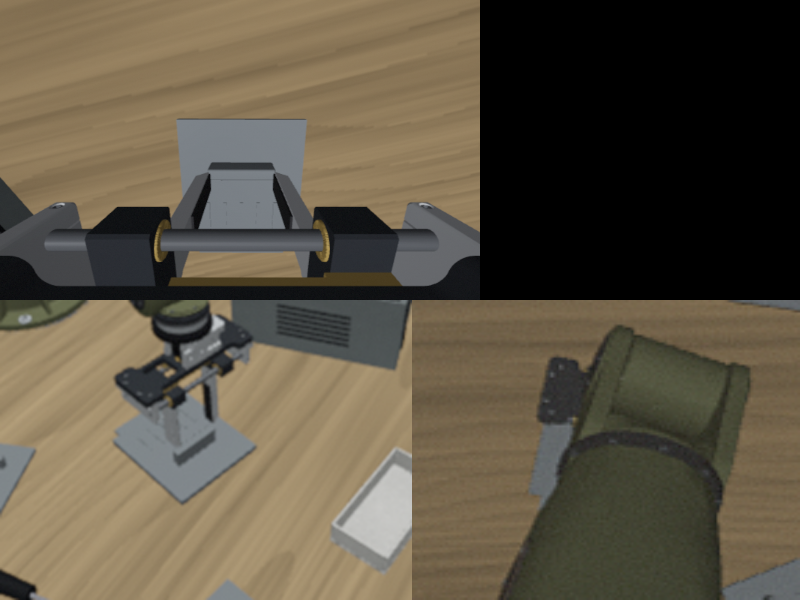

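```bash
python3 - <<'E'
from h import *
p,d,i=cam('wrist');P=pts(d,i)
T=np.array([510.8,-170.2]);a=-.236;u=np.array([np.cos(a),np.sin(a)]);v=np.array([-u[1],u[0]])
D=P[:,:,:2]-T
L=np.dstack([D@u,D@v,P[:,:,2]])
for r in range(206,262,6):
    print(r,[L[r,c].round(0).astype(int).tolist() for c in (260,270,278,284,320,345,356,362,368,376)])
q,ds,i=cam('scene');Ps=pts(ds,i);D=Ps[:,:,:2]-T;Ls=np.dstack([D@u,D@v,Ps[:,:,2]])
m=(abs(Ls[:,:,0])<30)&(abs(Ls[:,:,1])<60)&(Ls[:,:,2]>14)&(Ls[:,:,2]<60)
for lo,hi in((14,25),(25,33),(36,45),(45,60)):
    k=m&(Ls[:,:,2]>lo)&(Ls[:,:,2]<hi);B=Ls[k];print(lo,len(B));print(np.histogram2d(B[:,0],B[:,1],bins=[range(-30,31,6),range(-60,61,12)])[0].astype(int))
E
```

```text
206 [[14, 51, 9], [14, 43, 8], [14, 36, 8], [14, 31, 8], [14, 1, 8], [14, -20, 9], [14, -30, 7], [14, -35, 10], [14, -40, 8], [14, -47, 8]]
212 [[9, 51, 9], [9, 43, 8], [9, 36, 8], [8, 31, 7], [9, 1, 8], [9, -21, 8], [8, -30, 8], [9, -35, 9], [8, -40, 8], [9, -47, 8]]
218 [[3, 52, 8], [3, 43, 8], [4, 36, 9], [6, 30, 15], [6, 1, 16], [5, -20, 14], [5, -29, 14], [5, -34, 15], [3, -40, 8], [3, -47, 8]]
224 [[-2, 52, 9], [-2, 44, 8], [6, 33, 29], [6, 28, 30], [6, 0, 30], [5, -19, 29], [5, -28, 29], [5, -32, 29], [-2, -41, 8], [-2, -47, 8]]
230 [[-8, 52, 8], [-7, 44, 9], [10, 29, 53], [2, 28, 34], [2, 0, 34], [3, -19, 35], [2, -27, 34], [2, -32, 34], [10, -33, 54], [-8, -48, 8]]
236 [[-13, 53, 8], [10, 33, 64], [8, 28, 60], [-3, 28, 34], [-3, 0, 34], [-2, -19, 35], [-3, -27, 34], [-2, -32, 35], [9, -31, 63], [9, -36, 63]]
242 [[9, 37, 73], [10, 31, 73], [8, 27, 69], [-19, 32, 7], [-19, 1, 8], [-19, -21, 9], [-19, -31, 8], [-19, -36, 8], [8, -30, 70], [10, -34, 74]]
248 [[10, 35, 83], [9, 30, 81], [4, 27, 70], [-25, 32, 8], [-24, 1, 9], [-24, -21, 9], [-24, -31, 9], [-24, -36, 9], [6, -30,
[... 658 characters left out ...]
 0 0 0 0 0 0 0 0 0]
 [0 0 0 0 0 0 0 0 0 0]
 [0 0 0 0 0 0 0 0 0 0]
 [0 0 1 0 0 0 0 0 0 0]
 [0 1 1 0 1 2 0 2 0 0]
 [0 1 9 8 7 8 7 6 0 0]
 [0 0 1 3 3 4 0 0 0 0]
 [0 0 0 0 0 0 0 0 0 0]
 [0 0 0 0 0 0 0 0 0 0]
 [0 0 0 0 0 0 0 0 0 0]]
36 3
[[0 0 0 0 0 0 0 0 0 0]
 [0 0 0 0 0 0 0 0 0 0]
 [0 0 0 0 0 0 0 0 0 0]
 [0 0 0 0 0 0 0 0 0 0]
 [0 0 0 0 0 1 0 0 0 0]
 [0 0 0 2 0 0 0 0 0 0]
 [0 0 0 0 0 0 0 0 0 0]
 [0 0 0 0 0 0 0 0 0 0]
 [0 0 0 0 0 0 0 0 0 0]
 [0 0 0 0 0 0 0 0 0 0]]
45 18
[[0 0 0 0 0 0 0 0 0 0]
 [0 0 0 0 0 0 0 0 0 0]
 [0 0 0 0 0 0 0 0 0 0]
 [0 0 0 0 0 0 0 0 0 0]
 [0 0 0 0 0 0 0 4 0 0]
 [0 0 0 0 0 0 0 3 0 0]
 [0 2 2 0 0 0 0 7 0 0]
 [0 0 0 0 0 0 0 0 0 0]
 [0 0 0 0 0 0 0 0 0 0]
 [0 0 0 0 0 0 0 0 0 0]]
```

Request:
{"method": "step_arm", "body": {"series": [0,0,0,0,0,0,0,0,0,0,0,0,0,0,0,0,0,0,0,0]}}

```text
clock: 4.15
eef_pos: [510.7, -170.2, 37.1]
eef_rot: [3.142, -0.0, -0.236]
wrist_force: [-0.5, 0.7, -0.5]
finger_gap: 92.3
finger_force: 0.0
```

```bash
python3 - <<'E'
from h import *
s=manip.read_state();print(s['finger_gap'],s['eef_pos'],s['eef_rot'])
T=np.array([510.8,-170.2]);a=-.236;u=np.array([np.cos(a),np.sin(a)]);v=np.array([-u[1],u[0]])
for n in('wrist','scene'):
    p,d,i=cam(n);P=pts(d,i);D=P[:,:,:2]-T;L=np.dstack([D@u,D@v,P[:,:,2]])
    m=(abs(L[:,:,0])<25)&(abs(L[:,:,1])<75)&(L[:,:,2]>10.5)&(L[:,:,2]<110)
    for lo,hi in((-75,-38),(38,75)):
        k=L[m&(L[:,:,1]>lo)&(L[:,:,1]<hi)];k=k[k[:,2].argsort()];print(n,len(k));print(k[::max(1,len(k)//12)].round(0).astype(int).tolist())
    if n=='scene':cv2.imwrite('pics/s3.png',cv2.resize(p[180:300,200:360],(800,600),interpolation=cv2.INTER_CUBIC))
E
```

```text
92.27638992394694 [ 510.68119697 -170.18689605   37.05915257] [ 3.14158001e+00 -4.46241596e-06 -2.35719555e-01]
wrist 1695
[[-2, -48, 51], [6, -48, 61], [9, -54, 68], [1, -47, 74], [-4, -47, 79], [9, -58, 84], [9, -59, 89], [9, -49, 93], [9, -55, 97], [3, -48, 101], [-6, -48, 104], [9, -58, 107], [2, -47, 110]]
wrist 1705
[[-4, 45, 51], [10, 54, 61], [0, 45, 68], [-2, 45, 74], [9, 56, 79], [9, 46, 84], [9, 48, 89], [7, 45, 93], [-5, 45, 97], [1, 44, 101], [10, 51, 104], [8, 45, 107], [2, 45, 110]]
scene 120
[[-11, -58, 11], [11, -51, 58], [-8, -60, 66], [10, -52, 69], [4, -59, 74], [11, -58, 79], [-9, -60, 82], [9, -49, 88], [-7, -60, 91], [9, -60, 96], [9, -57, 101], [9, -59, 107]]
scene 126
[[-8, 44, 11], [-6, 45, 54], [-2, 46, 60], [9, 54, 65], [10, 53, 71], [-1, 46, 76], [-4, 46, 81], [9, 51, 86], [-2, 45, 90], [9, 44, 95], [5, 45, 99], [-7, 46, 104], [10, 55, 109]]
```

View pics/s3.png

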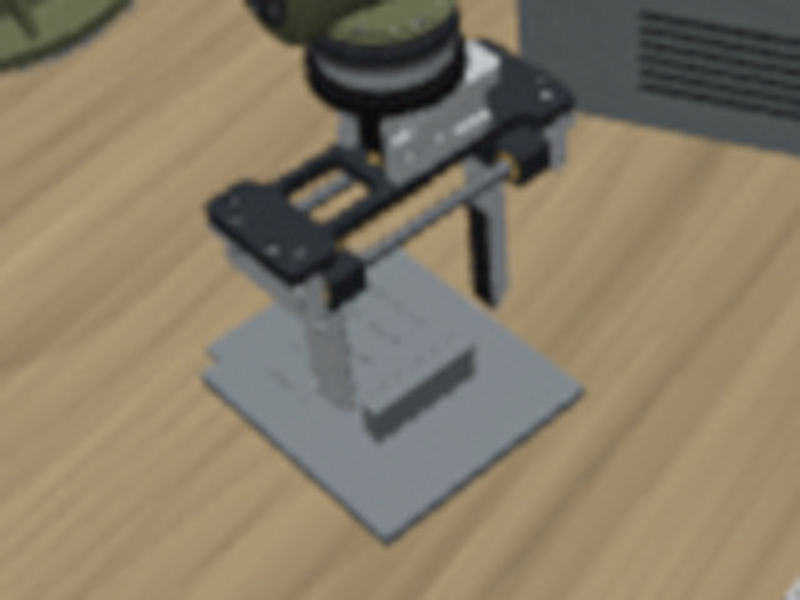

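The scene crop shows the fingers open at the rib ends, but their tips stop at z≈50 in both cameras. That is above the rib top, although the stated tool offset puts them at z≈12. I trust the cameras, so I'll descend further in checked steps.

Request:
{"method": "step_arm", "body": {"series": [0,0,-10,0,0,0,0,-10,0,0,0,0,-5,0,0,0,0,0,0,0]}}

```text
clock: 4.75
eef_pos: [510.4, -170.1, 11.5]
eef_rot: [-3.141, 0.001, -0.236]
wrist_force: [0.3, 0.2, -0.1]
finger_gap: 93.7
finger_force: 0.0
```

```bash
cat > tips.py <<'E'
from h import *
s=manip.read_state();print(s['finger_gap'],s['eef_pos'],s['wrist_force'])
T=s['eef_pos'][:2];a=s['eef_rot'][2];u=np.array([np.cos(a),np.sin(a)]);v=np.array([-u[1],u[0]])
p,d,i=cam('wrist');P=pts(d,i);D=P[:,:,:2]-T;L=np.dstack([D@u,D@v,P[:,:,2]])
m=(abs(L[:,:,0])<14)&(abs(L[:,:,1])<75)&(L[:,:,2]>10.8)&(L[:,:,2]<110)
for lo,hi in((-75,-38),(38,75)):
    k=L[m&(L[:,:,1]>lo)&(L[:,:,1]<hi)];k=k[k[:,2].argsort()];print(k[:30:3].round(0).astype(int).tolist())
k=L[(abs(L[:,:,0])<14)&(abs(L[:,:,1])<38)&(abs(L[:,:,2]-34)<4)];print('rib',k.min(0),k.max(0))
E
python3 tips.py
```

```text
93.70624628971251 [ 510.44240976 -170.06724915   11.49496877] [ 0.29888671  0.2289858  -0.11066741]
[[4, -49, 26], [6, -48, 26], [-6, -48, 27], [-8, -49, 27], [10, -50, 27], [1, -49, 27], [1, -48, 27], [8, -50, 28], [-2, -48, 28], [4, -49, 29]]
[[4, 46, 25], [-6, 46, 26], [-6, 46, 27], [2, 46, 27], [4, 45, 27], [-7, 45, 28], [0, 46, 28], [9, 47, 28], [9, 47, 28], [-3, 46, 28]]
rib [ -6.14633112 -36.0760185   30.00343835] [ 6.62702986 33.61949374 36.4865078 ]
```

Request:
{"method": "step_arm", "body": {"series": [0,0,-6,0,0,0,0,-6,0,0,0,0,0,0,0.45,0,0,0,0,0.45,0,0,0,0,0.45,0,0,0,0,0.45,0,0,0,0,0.45], "squeeze": 12}}

```text
clock: 5.68
eef_pos: [510.8, -170.2, 0.2]
eef_rot: [3.142, -0.0, -0.236]
wrist_force: [0.9, 0.6, 1.2]
finger_gap: 69.9
finger_force: 12.0
```

Request:
{"method": "step_arm", "body": {"series": [0,0,5,0,0.45,0,0,5,0,0.45,0,0,10,0,0.45,0,0,10,0,0.45,0,0,0,0,0.45], "squeeze": 12}}

```text
clock: 6.3
eef_pos: [511.2, -170.4, 31.1]
eef_rot: [3.141, -0.002, -0.236]
wrist_force: [-0.3, 0.4, -3.2]
finger_gap: 69.7
finger_force: 12.0
```

```bash
cat > tilt.py <<'E'
from h import *
s=manip.read_state();print(s['finger_gap'],s['finger_force'],s['eef_pos'],s['eef_rot'][2],s['wrist_force'])
T=s['eef_pos'];a=s['eef_rot'][2];u=np.array([np.cos(a),np.sin(a)]);v=np.array([-u[1],u[0]])
p,d,i=cam('wrist');P=pts(d,i);D=P[:,:,:2]-T[:2];L=np.dstack([D@u,D@v,P[:,:,2]-T[2]])
# plate points ahead of and behind the rib, within |y|<25, below tips
X,Y,Z=L[:,:,0],L[:,:,1],L[:,:,2]
m=(abs(Y)<26)&(X>-130)&(X<75)&(Z<75)&(Z>-60)&(d>0)&((X>18)|(X<-25))
from numpy.linalg import lstsq
A=L[m]
for _ in range(6):
    c=np.polyfit(A[:,0],A[:,2],1);r=abs(A[:,2]-np.polyval(c,A[:,0]));A=A[r<max(2.5,np.percentile(r,85))] if _<5 else A
print('tilt deg',np.degrees(np.arctan(c[0])),'plate top z rel TCP at x=0',c[1],len(A),'x',A[:,0].min(),A[:,0].max())
on=(abs(Z-np.polyval(c,X))<4)&(abs(Y)<26)
print('on-plate x range',np.percentile(X[on],[0.5,99.5]), 'Y ext', [np.percentile(Y[(abs(Z-np.polyval(c,X))<4)&(X>25)&(X<55)],q) for q in(1,99)])
cv2.imwrite('pics/last.png',p)
E
python3 tilt.py
```

```text
69.67910469509987 11.99970692396164 [ 511.21873001 -170.39656171   31.14354672] -0.23572282418905766 [-0.25867182  0.43323525 -3.15917395]
tilt deg 0.23092722350641576 plate top z rel TCP at x=0 7.872165848382003 7220 x -104.78752574199453 53.379387995894774
on-plate x range [-103.56519785   53.11709079] Y ext [np.float64(-70.2140768849435), np.float64(66.88873350564113)]
```

Held level at 12 N and weighing about 3.2 N. I'll loosen the grip so the lip end droops about the pads.

Request:
{"method": "step_arm", "body": {"series": [0,0,0,0,0.45,0,0,0,0,0.45,0,0,0,0,0.45,0,0,0,0,0.45], "squeeze": 6}}

```text
clock: 6.85
eef_pos: [510.6, -170.2, 29.9]
eef_rot: [-3.142, 0.0, -0.236]
wrist_force: [-0.7, -0.7, -3.3]
finger_gap: 69.6
finger_force: 6.0
```

```bash
python3 tilt.py
```

```text
69.57917039068201 5.999846309423447 [ 510.64501118 -170.15539951   29.9476243 ] -0.23572065110085028 [-0.68208707 -0.711596   -3.27821287]
tilt deg 13.855482336728198 plate top z rel TCP at x=0 6.523424122103093 6537 x -68.79470927148819 56.620443286186784
on-plate x range [-157.19568584   56.44994508] Y ext [np.float64(-70.0832371898434), np.float64(67.15581498910076)]
```

Request:
{"method": "step_arm", "body": {"series": [0,0,4,0,0.45,0,0,4,0,0.45,0,0,4,0,0.45,0,0,0,0,0.45,0,0,0,0,0.45], "squeeze": 6}}

```text
clock: 7.52
eef_pos: [510.8, -170.2, 42.2]
eef_rot: [3.142, -0.0, -0.236]
wrist_force: [0.9, -0.1, -1.4]
finger_gap: 70.0
finger_force: 6.0
```

Request:
{"method": "step_arm", "body": {"series": [0,0,0,0,0.45,0,0,0,0,0.45,0,0,10,0,0.45,0,0,10,0,0.45,0,0,0,0,0.45], "squeeze": 30}}

```text
clock: 8.15
eef_pos: [511.2, -170.4, 63.2]
eef_rot: [3.141, -0.002, -0.236]
wrist_force: [-0.2, -0.6, -4.4]
finger_gap: 69.5
finger_force: 30.0
```

```bash
python3 tilt.py
```

```text
69.46531158814983 29.999195337295532 [ 511.19016347 -170.38384936   63.20806499] -0.23573369767604668 [-0.23094766 -0.602949   -4.42538492]
tilt deg 20.455137145003828 plate top z rel TCP at x=0 5.478277144934235 6789 x -78.33006212193442 56.82545019513301
on-plate x range [-191.59950928   56.70210059] Y ext [np.float64(-70.04725095345717), np.float64(67.25864712835615)]
```

View pics/last.png

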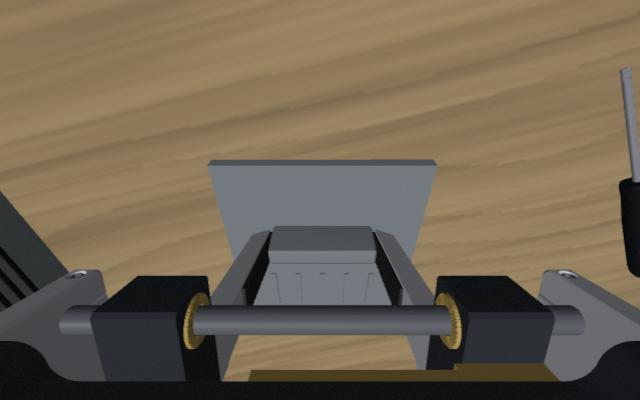

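The wrist view shows the lid held at 20.5°, with its +x edge at row 163 and the lip end down. The computed lip tip relative to the TCP is (-105, -41), which agrees with its contact with the bench. Next I carry it above the extractor.

Request:
{"method": "step_arm", "body": {"series": [0,0,40,0,0.45,0,0,40,0,0.45,0,0,40,0,0.45,0,0,42,0,0.45,4.5,25,0,0.0395,0.45,4.5,32,0,0.0395,0.45,4.5,32,0,0.0395,0.45,4.5,32,0,0.0395,0.45,4.5,32,0,0.0395,0.45,4.5,32,0,0.0395,0.45,4.5,32,0,0.0395,0.45,4.5,32,0,0.0395,0.45,4.5,32,0,0.0395,0.45,4.5,32,0,0.0395,0.45,4.5,32,0,0.0395,0.45,4.5,25,0,0.0395,0.45,0,13,0,0,0.45,0,0,0,0,0.45,0,0,0,0,0.45], "squeeze": 30}}

```text
clock: 10.58
eef_pos: [564.7, 212.0, 224.0]
eef_rot: [3.141, 0.0, 0.237]
wrist_force: [0.2, 0.4, -3.3]
finger_gap: 69.6
finger_force: 30.0
```

```bash
python3 tilt.py; python3 - <<'E'
from h import *
s=manip.read_state()
p,d,i=cam('wrist');P=pts(d,i);np.savez('w4.npz',p=p,d=d,P=P)
T=s['eef_pos'];print(i['eye'])
pt,dt,it=cam('top');ps,dsn,isn=cam('scene')
np.savez('s4.npz',p=ps,P=pts(dsn,isn));np.savez('t4.npz',p=pt,P=pts(dt,it))
o=np.zeros((600,800,3),np.uint8);o[:400,:640]=p
o[400:,:300]=cv2.resize(pt[140:290,150:375],(300,200));o[400:,300:620]=cv2.resize(ps[100:240,250:474],(320,200));cv2.imwrite('pics/w4.png',o)
E
```

```text
69.60409717106515 29.9992373585701 [564.67021206 212.00135976 224.0474461 ] 0.23715481766300361 [ 0.20474113  0.41096235 -3.32503317]
tilt deg 20.261001409253204 plate top z rel TCP at x=0 5.637072919124008 6186 x -78.76382124727235 56.304509996443
on-plate x range [-77.67170449  56.27770362] Y ext [np.float64(-69.94965060071003), np.float64(67.25940837432334)]
[640.48667124 229.17127091 417.9017447 ]
```

View pics/w4.png

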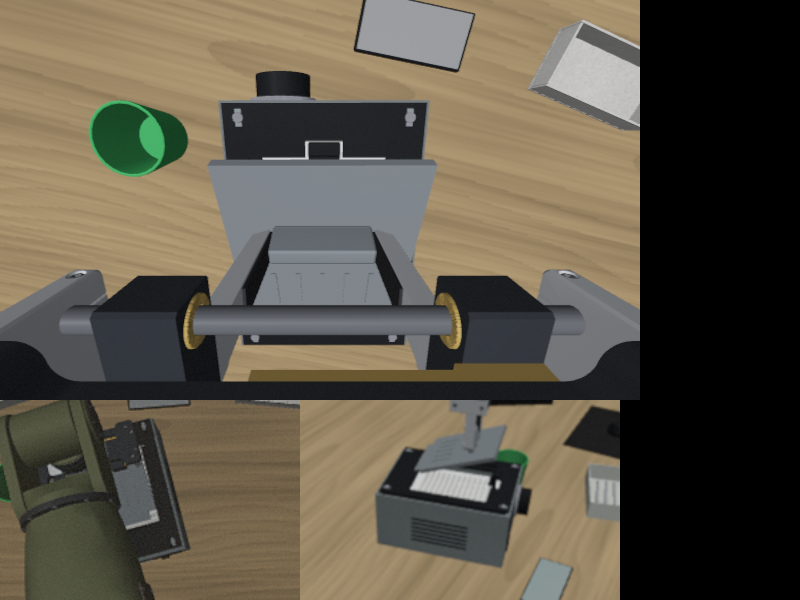

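```bash
python3 - <<'E'
from h import *
z=np.load('w4.npz');P=z['P'];p=z['p']
T=np.array([564.67,212.0,224.05]);a=.2372;u=np.array([np.cos(a),np.sin(a)]);v=np.array([-u[1],u[0]])
D=P[:,:,:2]-T[:2];L=np.dstack([D@u,D@v,P[:,:,2]])
X,Y,Z=[L[:,:,k] for k in range(3)]
# deck points: dark
dk=(p.max(2)<60)&(Z>135)&(Z<165)&(np.arange(400)[:,None]<158)&(np.arange(400)[:,None]>104)
c=np.c_[X[dk],Y[dk],np.ones(dk.sum())];print('deck plane',np.linalg.lstsq(c,Z[dk],rcond=None)[0],np.median(Z[dk]))
bx=(Z>120)&(Z<160)&(np.arange(400)[:,None]<158)&(np.arange(400)[:,None]>98)&(X<140)
# left and right edges by row
for r in range(106,156,8):
    q=Y[r][bx[r]];print(r,X[r][bx[r]].mean().round(1),q.min().round(1),q.max().round(1),((q.min()+q.max())/2).round(2))
for cc in range(230,430,30):
    k=np.where(bx[:,cc])[0];print('col',cc,Y[k[0],cc].round(1),X[k[0],cc].round(1),Z[k[0],cc].round(1))
g=p.min(2)
for r in(143,150,157,158,159,160):
    k=np.where(g[r,255:395]>110)[0]+255
    if len(k):print(r,k.min(),k.max(),[L[r,q].round(1).tolist() for q in(k.min(),k.max())], len(k))
for r in (164,167,172):
    lid=np.where((Z[r]>220)&(abs(Y[r])<80))[0];print('lid',r,L[r,lid.min()].round(1),L[r,lid.max()].round(1))
i=manip.camera_info('wrist');f=200/np.tan(np.radians(i['fovy'])/2)
def ray(px,py,h):
    w=np.array([(px-i['cx'])/f,(py-i['cy'])/f,1])@RR(i).T;e=np.array(i['eye']);w=e+w*(h-e[2])/w[2];return np.r_[(w[:2]-T[:2])@u,(w[:2]-T[:2])@v]
print('catch',ray(306,142,173),ray(342,142,173),'slit',ray(262,158.5,150),ray(385,158.5,150),'slit lo', ray(262,158.5,142),ray(385,158.5,142))
E
```

```text
deck plane [-6.55555226e-04 -4.87881940e-04  1.48594175e+02] 148.55480030854966
106 96.1 -103.2 96.6 -3.31
114 89.0 -102.5 96.6 -2.99
122 81.9 -102.4 96.3 -3.03
130 74.6 -102.4 96.5 -2.94
138 67.3 -103.0 97.0 -2.99
146 59.8 -103.2 96.3 -3.47
154 52.2 -102.7 96.5 -3.09
col 230 85.4 102.0 141.5
col 260 57.1 101.9 141.5
col 290 28.9 102.0 140.7
col 320 0.6 101.9 141.5
col 350 -27.8 101.9 140.6
col 380 -55.9 101.8 141.8
col 410 -84.3 101.8 141.3
143 305 342 [[62.7, 15.0, 148.9], [60.6, -22.9, 112.2]] 7
150 305 342 [[56.1, 15.1, 148.6], [53.1, -23.1, 111.8]] 6
157 263 384 [[49.4, 56.0, 148.3], [49.3, -61.2, 148.8]] 91
158 262 385 [[47.2, 59.4, 137.2], [44.4, -70.6, 112.3]] 94
159 263 384 [[43.6, 63.4, 113.6], [43.2, -69.7, 111.5]] 92
lid 164 [ 77.7  -1.1 417.9] [ 77.7  -1.1 417.9]
lid 167 [ 54.2  68.1 250.5] [ 53.9 -71.3 250. ]
lid 172 [ 50.7  68.2 248.1] [ 77.7  -1.1 417.9]
catch [64.97297395 12.92763995] [ 64.94601512 -18.33225077] slit [48.24381249 56.93296209] [ 48.13804916 -61.76006878] slit lo [47.36136442 58.65890964] [ 47.25244369 -63.57752465]
```

The wrist view shows the opening's +x end at row 158 (cols 262–385), the catch at (324,150) and the lid's edge at row 163. The lid is about 1.3 mm off centre in y, yaw is aligned, the deck is at about 148.5, and the lip tip sits 4–5 mm +x of the ledge edge. I'll correct y and descend.

Request:
{"method": "step_arm", "body": {"series": [0.3,-1.3,-8,0,0.45,0,0,-8,0,0.45,0,0,-8,0,0.45,0,0,-8,0,0.45,0,0,-6,0,0.45,0,0,0,0,0.45,0,0,0,0,0.45], "squeeze": 30}}

```text
clock: 11.65
eef_pos: [565.1, 211.6, 186.3]
eef_rot: [-3.142, -0.0, 0.238]
wrist_force: [0.0, 0.4, -3.9]
finger_gap: 69.6
finger_force: 30.0
```

Request:
{"method": "step_arm", "body": {"series": [0,0,-1.5,0,0.45,0,0,-1.5,0,0.45,0,0,0,0,0.45]}}

```text
clock: 12.02
eef_pos: [564.9, 211.5, 182.9]
eef_rot: [-3.142, 0.0, 0.238]
wrist_force: [-0.5, 0.0, -3.6]
finger_gap: 69.5
finger_force: 30.0
```

Request:
{"method": "step_arm", "body": {"series": [0,0,-1,0,0.45,0,0,-1,0,0.45,0,0,0,0,0.45]}}

```text
clock: 12.4
eef_pos: [564.9, 211.5, 180.9]
eef_rot: [-3.142, 0.0, 0.238]
wrist_force: [0.3, -0.4, -2.9]
finger_gap: 69.8
finger_force: 30.0
```

Request:
{"method": "step_arm", "body": {"series": [0,-0.7,-1,0,0.45,0,0,-1,0,0.45,0,0,0,0,0.45]}}

```text
clock: 12.78
eef_pos: [564.9, 210.8, 178.9]
eef_rot: [-3.142, 0.0, 0.238]
wrist_force: [-0.1, 0.0, -3.4]
finger_gap: 69.6
finger_force: 30.0
```

Request:
{"method": "step_arm", "body": {"series": [0,0,-1,0,0.45,0,0,0,0,0.45,0,0,0,0,0.45]}}

```text
clock: 13.15
eef_pos: [565.0, 210.8, 178.0]
eef_rot: [-3.142, -0.0, 0.238]
wrist_force: [-0.2, -0.4, -2.8]
finger_gap: 70.0
finger_force: 30.0
```

Request:
{"method": "step_arm", "body": {"series": [0,0,-1,0,0.45,0,0,0,0,0.45,0,0,0,0,0.45]}}

```text
clock: 13.52
eef_pos: [565.0, 210.8, 177.1]
eef_rot: [-3.142, -0.0, 0.238]
wrist_force: [-0.1, -0.2, -3.5]
finger_gap: 69.2
finger_force: 30.0
```

```bash
python3 tilt.py
```

```text
69.21665912396077 29.999513626098633 [564.98923938 210.83604086 177.06711251] 0.23826444696595384 [-0.07161682 -0.17492159 -3.46141244]
tilt deg 20.139317047722436 plate top z rel TCP at x=0 5.655132195236547 5593 x -77.49240738957235 56.24341021588171
on-plate x range [-77.70695889  56.20938524] Y ext [np.float64(-69.96357833703756), np.float64(67.28825348937013)]
```

Request:
{"method": "step_arm", "body": {"series": [0,0,-1,0,0.45,0,0,0,0,0.45]}}

```text
clock: 13.82
eef_pos: [565.1, 210.9, 176.2]
eef_rot: [-3.142, -0.0, 0.238]
wrist_force: [0.6, 0.5, -2.3]
finger_gap: 69.6
finger_force: 30.0
```

Request:
{"method": "step_arm", "body": {"series": [0,0,-1,0,0.45,0,0,0,0,0.45]}}

```text
clock: 14.08
eef_pos: [565.2, 210.9, 175.4]
eef_rot: [-3.142, -0.001, 0.238]
wrist_force: [1.8, 0.3, 1.0]
finger_gap: 69.6
finger_force: 30.0
```

Request:
{"method": "step_arm", "body": {"series": [0,0,-1,0,0.45,0,0,0,0,0.45]}}

```text
clock: 14.32
eef_pos: [565.1, 210.8, 174.2]
eef_rot: [-3.142, -0.0, 0.238]
wrist_force: [1.8, 0.2, 1.6]
finger_gap: 69.8
finger_force: 30.0
```

Contact is felt at TCP z≈175.7, so the rests are at about 140.4, which matches the deck at 148.5. I'll ease up and draw toward the ledge.

Request:
{"method": "step_arm", "body": {"series": [0,0,1.5,0,0.45,-1.9,-0.5,0,0,0.45,-1.9,-0.5,0,0,0.45,0,0,0,0,0.45,0,0,0,0,0.45]}}

```text
clock: 14.95
eef_pos: [561.0, 209.8, 175.4]
eef_rot: [3.142, 0.0, 0.238]
wrist_force: [-0.3, -0.6, -2.5]
finger_gap: 69.7
finger_force: 30.0
```

Request:
{"method": "step_arm", "body": {"series": [-1.5,-0.4,0,0,0.45,0,0,0,0,0.45,0,0,0,0,0.45]}}

```text
clock: 15.32
eef_pos: [559.7, 209.4, 175.5]
eef_rot: [-3.142, 0.0, 0.238]
wrist_force: [0.1, -0.4, -3.0]
finger_gap: 69.9
finger_force: 30.0
```

Request:
{"method": "step_arm", "body": {"series": [-1.9,-0.5,0,0,0.45,-1.9,-0.5,0,0,0.45,0,0,0,0,0.45]}}

```text
clock: 15.7
eef_pos: [555.7, 208.4, 175.6]
eef_rot: [-3.142, 0.0, 0.238]
wrist_force: [-0.5, -0.2, -1.9]
finger_gap: 69.7
finger_force: 30.0
```

```bash
python3 tilt.py
```

```text
69.73535316552736 29.999453723430634 [555.74008985 208.40330855 175.59695267] 0.23832806941360163 [-0.4510963  -0.15116046 -1.86254953]
tilt deg 19.377072037095385 plate top z rel TCP at x=0 5.76177438546002 5553 x -76.04736775057992 56.720077758233124
on-plate x range [-76.07247543  56.51021781] Y ext [np.float64(-69.93724495541036), np.float64(67.16546598623488)]
```

Request:
{"method": "step_arm", "body": {"series": [-1.9,-0.5,0,0,0.45,-1.9,-0.5,0,0,0.45,0,0,0,0,0.45]}}

```text
clock: 16.12
eef_pos: [552.0, 207.4, 175.6]
eef_rot: [-3.142, 0.0, 0.238]
wrist_force: [0.0, -0.2, -2.9]
finger_gap: 69.2
finger_force: 30.0
```

Request:
{"method": "step_arm", "body": {"series": [-1.5,-0.35,0,0,0.45,0,0,0,0,0.45]}}

```text
clock: 16.38
eef_pos: [550.5, 207.1, 175.5]
eef_rot: [-3.142, 0.0, 0.238]
wrist_force: [-0.5, -0.3, -3.0]
finger_gap: 69.9
finger_force: 30.0
```

Request:
{"method": "step_arm", "body": {"series": [-1.5,-0.35,0,0,0.45,0,0,0,0,0.45]}}

```text
clock: 16.62
eef_pos: [549.0, 206.7, 175.6]
eef_rot: [-3.142, 0.0, 0.238]
wrist_force: [-0.9, 0.0, -2.7]
finger_gap: 69.6
finger_force: 30.0
```

Request:
{"method": "step_arm", "body": {"series": [-1,-0.25,0,0,0.45,0,0,0,0,0.45]}}

```text
clock: 16.88
eef_pos: [548.1, 206.5, 175.6]
eef_rot: [-3.142, -0.0, 0.238]
wrist_force: [1.0, 0.1, -3.2]
finger_gap: 70.1
finger_force: 30.0
```

Request:
{"method": "step_arm", "body": {"series": [-1,-0.25,0,0,0.45,0,0,0,0,0.45]}}

```text
clock: 17.12
eef_pos: [547.2, 206.2, 175.7]
eef_rot: [-3.142, -0.0, 0.238]
wrist_force: [1.7, 0.8, -2.9]
finger_gap: 69.9
finger_force: 30.0
```

Request:
{"method": "step_arm", "body": {"series": [-1,-0.25,0,0,0.45,0,0,0,0,0.45]}}

```text
clock: 17.38
eef_pos: [546.8, 206.1, 176.2]
eef_rot: [-3.142, -0.003, 0.238]
wrist_force: [4.6, 1.4, -0.8]
finger_gap: 70.0
finger_force: 30.0
```

Request:
{"method": "step_arm", "body": {"series": [-1,-0.25,0,0,0.45,0,0,0,0,0.45]}}

```text
clock: 17.62
eef_pos: [546.5, 206.0, 176.7]
eef_rot: [-3.141, -0.005, 0.238]
wrist_force: [8.8, 2.4, -0.3]
finger_gap: 69.7
finger_force: 30.0
```

```bash
python3 tilt.py
```

```text
69.70063956977707 29.999902546405792 [546.50836513 206.0354812  176.67583171] 0.23814752214369195 [ 8.83934644  2.39603859 -0.28696329]
tilt deg 20.22977855440703 plate top z rel TCP at x=0 5.773140336336392 6129 x -76.96288049877764 56.639516826783606
on-plate x range [-77.22248812  56.48178423] Y ext [np.float64(-70.02557754675958), np.float64(67.24069426018818)]
```

Ledge contact is felt, with the lip tip at about -87 mm in the extractor frame, so the lip is hooked. I'll ease the pull and start the swing along the arc.

Request:
{"method": "step_arm", "body": {"series": [1,0.25,0,0,0.45,1.2,0.3,-2.2,0,0.45,1.2,0.3,-2.2,0,0.45,1.1,0.25,-2.2,0,0.45,0,0,0,0,0.45], "squeeze": 22}}

```text
clock: 18.3
eef_pos: [549.8, 206.9, 168.8]
eef_rot: [-3.142, -0.0, 0.238]
wrist_force: [4.4, 0.5, 1.4]
finger_gap: 69.3
finger_force: 22.0
```

```bash
python3 tilt.py
```

```text
69.33963152154995 22.000284790992737 [549.78948443 206.88280729 168.79921166] 0.23831948441652173 [4.41798421 0.45722158 1.40810727]
tilt deg 15.108852696228611 plate top z rel TCP at x=0 6.064836734224785 5572 x -114.7136290211118 57.36467093639951
on-plate x range [-112.28721384   56.78727676] Y ext [np.float64(-70.02875031589186), np.float64(67.21882379508726)]
```

Request:
{"method": "step_arm", "body": {"series": [1,0.25,-2.3,0,0.45,1,0.25,-2.3,0,0.45,1,0.2,-2.3,0,0.45,0,0,0,0,0.45]}}

```text
clock: 18.85
eef_pos: [552.4, 207.5, 161.6]
eef_rot: [-3.142, 0.001, 0.238]
wrist_force: [1.8, 0.4, -0.3]
finger_gap: 69.7
finger_force: 22.0
```

Request:
{"method": "step_arm", "body": {"series": [1,0.2,-2.1,0,0.45,0.9,0.2,-2.1,0,0.45,0,0,0,0,0.45]}}

```text
clock: 19.23
eef_pos: [554.3, 207.9, 157.4]
eef_rot: [-3.142, 0.001, 0.238]
wrist_force: [-0.0, -0.1, -0.9]
finger_gap: 69.8
finger_force: 22.0
```

```bash
python3 tilt.py
```

```text
69.78950638976892 21.999959349632263 [554.26769505 207.90812864 157.4479395 ] 0.23830459446328778 [-0.01481731 -0.1207507  -0.86902883]
tilt deg 8.225757620475573 plate top z rel TCP at x=0 6.620155254300781 8148 x -129.7684926274912 73.89020004053673
on-plate x range [-134.80949671   75.11617185] Y ext [np.float64(-69.98084280892111), np.float64(67.03897959909688)]
```

Request:
{"method": "step_arm", "body": {"series": [-1,-0.25,0,0,0.45,0.5,0.1,-1.5,0,0.45,0.5,0.1,-1.5,0,0.45,0,0,0,0,0.45], "squeeze": 30}}

```text
clock: 19.77
eef_pos: [554.7, 207.9, 154.9]
eef_rot: [-3.142, -0.0, 0.238]
wrist_force: [2.5, 1.6, 1.2]
finger_gap: 69.6
finger_force: 30.0
```

Request:
{"method": "step_arm", "body": {"series": [0.4,0.1,-1.3,0,0.45,0.4,0.1,-1.3,0,0.45,0,0,0,0,0.45]}}

```text
clock: 20.15
eef_pos: [555.4, 208.1, 152.3]
eef_rot: [-3.142, -0.0, 0.238]
wrist_force: [2.6, 0.8, 2.4]
finger_gap: 69.6
finger_force: 30.0
```

```bash
python3 tilt.py
```

```text
69.55389941379342 30.000566840171814 [555.38091519 208.09970498 152.31999965] 0.23830768382538037 [2.55822632 0.78391132 2.35318051]
tilt deg 5.475832883225077 plate top z rel TCP at x=0 6.696604346348282 8748 x -129.98535779615636 62.00556538687111
on-plate x range [-130.38134226   61.32964533] Y ext [np.float64(-70.08655863161597), np.float64(67.08324407967945)]
```

Request:
{"method": "step_arm", "body": {"series": [0.2,0,-1.2,0,0.45,0.2,0,-1.2,0,0.45,0,0,0,0,0.45]}}

```text
clock: 20.58
eef_pos: [555.9, 208.2, 150.1]
eef_rot: [-3.141, -0.001, 0.238]
wrist_force: [2.9, 1.9, 4.2]
finger_gap: 69.7
finger_force: 30.0
```

Request:
{"method": "step_arm", "body": {"series": [0.2,0,-1.2,0,0.45,0.2,0,-1.2,0,0.45,0,0,0,0,0.45]}}

```text
clock: 20.95
eef_pos: [556.4, 208.3, 147.6]
eef_rot: [-3.141, -0.001, 0.238]
wrist_force: [4.3, 3.2, 3.6]
finger_gap: 70.1
finger_force: 30.0
```

```bash
python3 tilt.py
```

```text
70.05822842295116 30.000752806663513 [556.38884352 208.2514116  147.57811265] 0.2382892574964881 [4.28367351 3.20574989 3.6430034 ]
tilt deg 3.110464735116758 plate top z rel TCP at x=0 6.831174490844914 8738 x -127.17179036526021 60.51783633680087
on-plate x range [-125.07661095   59.87230241] Y ext [np.float64(-70.00078689041585), np.float64(67.17335988948071)]
```

Request:
{"method": "step_arm", "body": {"series": [0,0.5,-1,0,0.45,0.1,0,-1,0,0.45,0,0,0,0,0.45]}}

```text
clock: 21.38
eef_pos: [556.6, 208.4, 145.4]
eef_rot: [3.141, -0.001, 0.238]
wrist_force: [6.0, 1.2, 3.7]
finger_gap: 69.4
finger_force: 30.0
```

Request:
{"method": "step_arm", "body": {"series": [0,0,-1,0,0.45,0,0,-1,0,0.45,0,0,0,0,0.45]}}

```text
clock: 21.75
eef_pos: [556.8, 208.5, 143.5]
eef_rot: [3.141, -0.001, 0.238]
wrist_force: [7.4, 0.8, 2.5]
finger_gap: 69.6
finger_force: 30.0
```

```bash
python3 tilt.py
```

```text
69.58632614418106 30.00062495470047 [556.75456008 208.47303347 143.53732387] 0.2381153853985294 [7.4446105  0.80950938 2.45812149]
tilt deg 1.0009647182286852 plate top z rel TCP at x=0 6.888583141708615 8709 x -122.60464861210912 74.27736447334709
on-plate x range [-120.70156748  106.60689515] Y ext [np.float64(-94.5105024705516), np.float64(91.65432117674892)]
```

Request:
{"method": "step_arm", "body": {"series": [0.5,0.1,-1,0,0.45,0,0,0,0,0.45]}}

```text
clock: 22.05
eef_pos: [556.9, 208.5, 142.2]
eef_rot: [3.141, -0.0, 0.238]
wrist_force: [6.2, 0.4, 0.9]
finger_gap: 69.8
finger_force: 30.0
```

Request:
{"method": "step_arm", "body": {"series": [0.3,0,-1,0,0.45,0,0,0,0,0.45]}}

```text
clock: 22.3
eef_pos: [557.0, 208.6, 141.7]
eef_rot: [3.141, -0.0, 0.238]
wrist_force: [2.0, 0.7, 5.6]
finger_gap: 69.8
finger_force: 30.0
```

```bash
python3 tilt.py
```

```text
69.82641951869032 30.001373291015625 [556.99456254 208.59002462 141.65834071] 0.23824928453918726 [1.97837043 0.67054936 5.64801486]
tilt deg -0.0165192089584739 plate top z rel TCP at x=0 6.910935221076619 9005 x -120.73515295075235 74.95262913034824
on-plate x range [-118.80920734  106.78330154] Y ext [np.float64(-94.60944322774955), np.float64(91.66598189555062)]
```

The lid is level and its top reads 148.6, against a deck of 148.5. One gentle extra press, then I check the catch.

Request:
{"method": "step_arm", "body": {"series": [0,0,-1,0,0.45,0,0,0,0,0.45]}}

```text
clock: 22.6
eef_pos: [557.1, 208.6, 141.6]
eef_rot: [3.141, -0.001, 0.238]
wrist_force: [-1.7, -1.8, 14.7]
finger_gap: 69.3
finger_force: 30.0
```

Request:
{"method": "step_arm", "body": {"series": [0,0,-0.7,0,0.45,0,0,0,0,0.45]}}

```text
clock: 22.85
eef_pos: [557.1, 208.6, 141.6]
eef_rot: [3.141, -0.001, 0.238]
wrist_force: [-4.0, -2.1, 20.0]
finger_gap: 70.0
finger_force: 30.0
```

```bash
python3 tilt.py; python3 - <<'E'
from h import *
p,d,i=cam('wrist');q,_,_=cam('scene')
o=np.zeros((600,800,3),np.uint8);o[:300]=cv2.resize(p[60:210,200:460],(800,300)) if 0 else cv2.resize(p[40:190,120:520],(800,300),interpolation=cv2.INTER_CUBIC)
o[300:,:540]=cv2.resize(q[120:220,280:460],(540,300),interpolation=cv2.INTER_CUBIC);cv2.imwrite('pics/w5.png',o)
E
```

```text
70.0116186402325 30.00444620847702 [557.10764012 208.58121219 141.56353375] 0.2383086900985809 [-4.00951642 -2.09583208 20.00444832]
tilt deg -0.012678474216887963 plate top z rel TCP at x=0 6.9985217287547234 8979 x -120.4346551706239 74.95842907153575
on-plate x range [-118.5463589   106.76914364] Y ext [np.float64(-94.56588113437044), np.float64(91.60641921503704)]
```

View pics/w5.png

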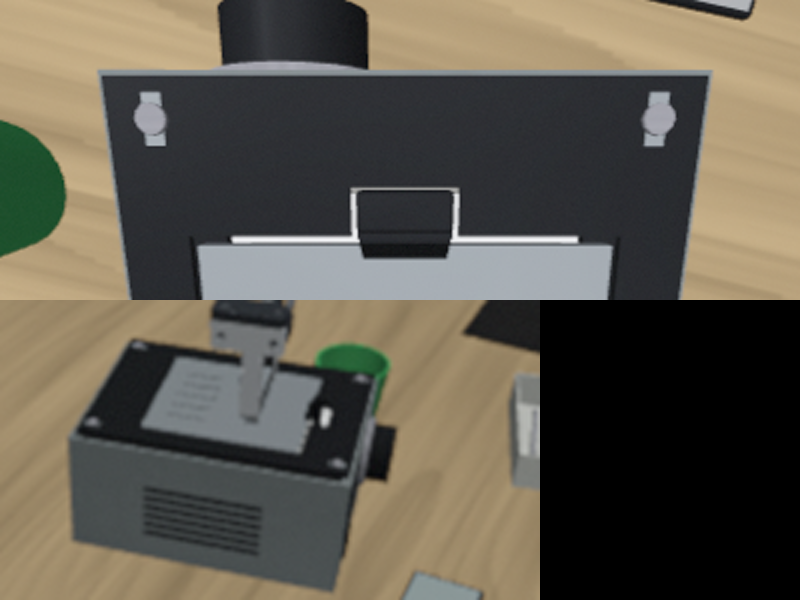

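The wrist crop shows the catch nose at (405,248) over the lid's +x edge, and the lid flush and centred. I'll relieve the press, open and withdraw.

Request:
{"method": "step_arm", "body": {"series": [0,0,1,0,0.45,0,0,0.6,0,0.45,0,0,0,0,0.45,0,0,0,0,0.1,0,0,0,0,0,0,0,0,0,0,0,0,0,0,0,0,0,0,0,0]}}

```text
clock: 24.0
eef_pos: [556.9, 208.7, 141.3]
eef_rot: [3.142, 0.0, 0.238]
wrist_force: [-0.3, 0.5, 0.4]
finger_gap: 93.7
finger_force: 0.0
```

Request:
{"method": "step_arm", "body": {"series": [0,0,5,0,0,0,0,10,0,0,0,0,20,0,0,0,0,30,0,0,0,0,30,0,0,0,0,0,0,0,0,0,0,0,0]}}

```text
clock: 24.88
eef_pos: [556.7, 208.6, 235.7]
eef_rot: [3.142, 0.001, 0.238]
wrist_force: [1.1, -0.0, -0.2]
finger_gap: 93.7
finger_force: 0.0
```

```bash
python3 - <<'E'
from h import *
s=manip.read_state();T=s['eef_pos'];print(s['finger_gap'],T,s['wrist_force'],s['clock'])
a=.2382;u=np.array([np.cos(a),np.sin(a)]);v=np.array([-u[1],u[0]])
p,d,i=cam('wrist');P=pts(d,i);D=P[:,:,:2]-T[:2];X,Y,Z=D@u,D@v,P[:,:,2]
m=(abs(Y+1.5)<66)&(X>-100)&(X<50)&(abs(X)>12)&(Z>140)&(Z<157)
c=np.linalg.lstsq(np.c_[X[m],Y[m],np.ones(m.sum())],Z[m],rcond=None)[0];print('lid',c)
m=(abs(Y+1.5)<95)&(X>66)&(X<90)&(abs(Y+1.5)>30)&(Z>140)&(Z<157);print('deck',np.median(Z[m]))
cv2.imwrite('pics/w6.png',p[60:330,150:500])
E
```

```text
93.74740943126196 [556.73271573 208.58011314 235.68092277] [ 1.06501154 -0.04156066 -0.22591094] 24.875
lid [-1.20375919e-03 -3.96197847e-04  1.48593025e+02]
deck 148.5387704986729
```

View pics/w6.png

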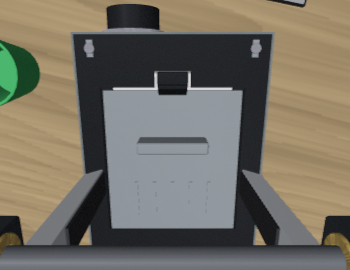

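The final view shows the lid flush (lid 148.6, deck 148.5, level), the catch nose over its edge at (172,88), and the gripper clear.

```bash
python3 -c "
from cell import manip
print(manip.sign_off())"
```

```text
the job is handed in; nothing more can be done
None
```

The lid is back on: lip hooked under the ledge, level and flush with the deck, catch snapped over its edge, and the gripper open and clear; I handed the job in at about 25 s and the sign-off returned no verdict.

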